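Clear the sole-rubber offcuts off the clicking block

ROBOT

A 6-joint arm with a two-finger parallel gripper is mounted at the origin on the work surface. World frame = base frame: x ahead of the robot, y to its left, z up, the work surface at z = 0. Lengths are in m, angles in rad, forces in N, time in s.
With the tool pointing down it reaches from about 0.2 to 0.875 m from the base axis. Payload 3.4 kg.
Tool frame: the origin (TCP) lies between the finger pads; the fingertips stand 25 mm ahead of it and the grasp point (between the pads) lies 6 mm ahead of it (r.nose_length is the z of the fingertips in the tool frame, in m); z points along the fingers, x is the direction in which the jaws open and shut, and the axes are right-handed (so a half turn about z gives the same grasp; the last joint's range is limited). The gripper opens to 94 mm and grips with 3 to 60 N. Pads are 16 mm wide; open, the fingers measure 119 mm over their backs; the gripper's body (75 mm by 177 mm) begins 78 mm behind the grasp point.
Start: joints at [-1.295, 0.276, 1.505, -0, 1.361, -0.121], TCP at [0.222, -0.53, 0.23] pointing down, gripper open.
Joint ranges: [-2.89, 2.89], [-0.75, 2.08], [0.22, 2.7], [-1.18, 4.32], [0.11, 2.71], [-2.7, 2.7]. Speed limits (rad/s): [2.57, 2.57, 3.14, 3.14, 3.14, 3.14].

INTERFACE

Orientations are given as a unit quaternion [w, x, y, z].
In Python, from plant import r, gripper_to, inverse_kinematics, vision, models, telemetry gives the robot as it stands. Calls block until the motion is done:
- r.move_to(position, orientation): joint-space move of the TCP to a pose.
- r.move_l(position, rot=None, vel=0.15, guard=None): straight line of the TCP; rot=None keeps the orientation; vel is the mean speed in m/s. With guard (N) it stops when the force on the tool has changed by that much, and returns True; else False.
- r.movej(angles): joint-space move.
- gripper_to(opening, f_grip=None): finger opening in m; f_grip is the grip in N (None keeps the last); returns when the fingers have stopped.
- r.hold(seconds).
- inverse_kinematics(position, orientation): joint angles nearest the present ones, or None.
- vision.snapshot(name): name is "scene" or "top" or "wrist"; returns the picture (384x512x3 uint8, red, green, blue); there is no depth.
- vision.get_calibration(name): a dict with "fx", "fy", "cx", "cy" (pixels), "position" and "orientation" of the camera in the world. Camera axes: x right, y down, z forward; pixel columns grow to the right and rows downward; lengths in m; the calibration is good to about 2 mm. A picture is of the moment at which its call begins: read the wrist's pose just before it. get_calibration takes no time and is no camera call; for the wrist camera it gives the pose at the moment of the call.
A pose or a line that the arm cannot do raises r.PlanningError and nothing moves.
- r.sign_off(): hands the job in, once; it reports no verdict.
Trained networks look in the newest picture that a camera, given by its name, has taken for a name from the list of things; names that differ only in an ending like _2 or _b are one class to them, and where a whole thing is asked for, a point or a joint stands for the part that bears it (a point fixed in the world has none). Each returns a list of dicts, best first, with "score" (0 to 1); they miss things now and then, are a little off and sometimes report something else, mostly with a low value. They report only what shows in the picture. A call takes as long as a camera call. They do not tell look-alikes from the thing itself.
- models.boxes_of(thing, camera): "at" ([x, y, z] in m, in world coordinates, good to about 4 mm: the middle of the surface that is visible of it).
- models.regions_of(thing, camera): "pixels" (384x512 bool, what is visible of it).
- models.mark_of(thing, camera): "at" ([x, y, z] in m, in world coordinates, good to about 4 mm: a listed point, or the origin of a listed thing).
Readings, each from a call of its own:
- telemetry.current_t(): time.
- telemetry.current_joints(): joint angles.
- telemetry.current_dq(): joint speeds.
- telemetry.current_joint_efforts(): joint torques, N m.
- telemetry.current_ee_pos(): TCP position.
- telemetry.current_tool_rot(): TCP orientation.
- telemetry.current_wrist_force(): force on the tool from outside, world axes, zero at the start.
- telemetry.current_torque(): the same for the moment, N m.
- telemetry.current_opening(): finger opening in m.
Only numpy, scipy, OpenCV 4.12 (cv2) and the standard library are available. Lean on these libraries where they do the work, as an engineer would, in place of code of your own. Each camera call takes 0.05 s, during which the arm holds its last target.

TASK

Open the lid of the offcut box until it rests back on its stop. Then take the scraper and use it to push all four rubber offcuts off the cutting block into the box, without touching them with the gripper or disturbing the other things on the desk. Finish with the scraper standing on its sole on top of the block, and the lid still open.

Things in the scene. Friction and masses are not known exactly. Their poses are not given: they have to be found in the camera images.
- block: Fixed cutting (clicking) block: a slab of pale wood 260 (x) x 220 (y) mm and 63 mm high, the top 3 mm being a white plastic cutting sheet that makes its whole upper face level, without any rim. Origin: centre of its underside, on the desk. Its x axis points to the box, which stands against the +x edge.
- box: Fixed grey plastic offcut box standing 2 mm beyond the block's +x edge, turned the same way (x axis points away from the block), 150 (x) x 220 (y) mm and 54 mm high, so its rim is 9 mm below the block's top; walls and floor 5 mm thick, otherwise empty. Closed by a lid at the start. Origin: centre of its underside, on the desk.
- lid (a joint): Angle of the box's grey lid (150 x 220 x 8 mm, 0.25 kg, hinged on the box's far (+x) rim): 0 closed (its top 62.5 mm above the desk), growing as it swings up and away from the block, to its stop at 1.9 rad (leaning back, free edge 200 mm above the desk). No spring, hardly any friction: let go before about 1.6 rad it falls shut, beyond that it falls back on its stop and stays.
- lid_handle (a point): Where to grip the black round knob on the lid's outer face (it faces up when closed, away from the block when open): on the knob's axis, 35 mm off the lid's face, 30 mm from its block-side edge, midway along it. Head 28 mm in diameter, from 27 to 43 mm off the lid; neck 12 mm thick. The point turns with the lid: z is out of the face.
- lid_hinge (a point): Point on the lid's hinge line at the middle of the box's far rim (54.5 mm above the desk); the hinge line runs along the box's y axis.
- scraper: Loose wooden scraper, about 0.25 kg, standing on its sole on the desk at the start: a flat sole 180 mm long (y), 50 mm wide (x), 18 mm high, with an upright grip bar centred on it, 120 mm long (y), 22 mm thick (x), its top 72 mm above the underside. Origin: centre of the underside. It pushes with a long side of the sole; turning it half round makes no difference.
- offcut_heel: Black rubber offcut, 48 x 44 mm, 12 mm thick, one end rounded; loose on top of the block at the start, any way round. Origin: centre of its outline, on its underside; its z axis is up as it lies. 25 g, one of four.
- offcut_corner: Black rubber offcut, L-shaped, 50 x 50 mm, legs 20 mm wide, 12 mm thick; loose on top of the block at the start, any way round. Origin: centre of its outline, on its underside; its z axis is up as it lies. 25 g, one of four.
- offcut_strip: Black rubber offcut, strip 64 (y) x 24 (x) mm, 12 mm thick; loose on top of the block at the start, any way round. Origin: centre of its outline, on its underside; its z axis is up as it lies. 25 g, one of four.
- offcut_slab: Black rubber offcut, oblong 48 (y) x 36 (x) mm, 12 mm thick; loose on top of the block at the start, any way round. Origin: centre of its outline, on its underside; its z axis is up as it lies. 25 g, one of four.
- tape: Bystander: loose roll of cream masking tape lying flat, 104 mm in diameter, 36 mm high. Origin: centre of its underside.
- marker_a: Bystander: loose white marker pen with a blue cap, 140 mm long (x), 15 mm high, lying on the desk. Origin: underside, about the middle.
- marker_b: Bystander: loose white marker pen with an orange cap, 140 mm long (x), 15 mm high, lying on the desk. Origin: underside, about the middle.
- tape_measure: Bystander: loose grey and red tape measure case, 75 x 42 x 65 mm high. Origin: centre of its underside.
Not all that is in view belongs to the job. Several things have the shape of the scraper; the one meant has the colours described above. What is shaped like the offcut_corner but pink or turquoise is not meant.

How it is judged:
On the way, in this order (a step that is already met when the one before it is completed fails the run):
1. the lid is open on its stop (value of joint lid above 1.75 rad), for 0.2 s.
2. the scraper has been brought to the block's top (x of scraper in the frame of block between -0.15 and 0.14 m and y of scraper in the frame of block between -0.12 and 0.12 m and z of scraper in the frame of block between 0.055 and 0.09 m and angle between scraper's own z axis and vertical below 0.25 rad), for 0.2 s.
3. all four offcuts are in the box (x of offcut_heel in the frame of box between -0.075 and 0.075 m and y of offcut_heel in the frame of box between -0.11 and 0.11 m and z of each of offcut_heel, offcut_corner, offcut_strip, offcut_slab in the frame of box below 0.05 m and x of offcut_corner in the frame of box between -0.075 and 0.075 m and y of offcut_corner in the frame of box between -0.11 and 0.11 m and x of offcut_strip in the frame of box between -0.075 and 0.075 m and y of offcut_strip in the frame of box between -0.11 and 0.11 m and x of offcut_slab in the frame of box between -0.075 and 0.075 m and y of offcut_slab in the frame of box between -0.11 and 0.11 m), for 0.2 s.
At the end, for the whole second after the job is handed in: Lid open on its stop (over 1.75 rad); all four offcuts at rest inside the box (origins within its outline, under 50 mm above the desk); scraper at rest on its sole on the block (origin 58-70 mm high, tilt under 0.12 rad, -150 to 140 mm along block x, within 120 mm along y) (all of step 3 and value of joint lid above 1.75 rad and linear speed of each of offcut_heel, offcut_corner, offcut_strip, offcut_slab, scraper below 0.03 m/s and x of scraper in the frame of block between -0.15 and 0.14 m and y of scraper in the frame of block between -0.12 and 0.12 m and z of scraper in the frame of block between 0.058 and 0.07 m and angle between scraper's own z axis and vertical below 0.12 rad); the robot touches nothing.
It fails at once if the gripper or the arm touches an offcut (force over 0.5 N) (contact force between any of the fingers, the arm and offcut_heel above 0.5 N or contact force between any of the fingers, the arm and offcut_corner above 0.5 N or contact force between any of the fingers, the arm and offcut_strip above 0.5 N or contact force between any of the fingers, the arm and offcut_slab above 0.5 N).
It fails at once if a bystander is moved more than 25 mm (distance of any of tape, marker_a, marker_b, tape_measure from where it was at the start of the episode above 0.025 m).
It also fails if it takes over 67 s, if anything falls off the work surface, if the arm or the gripper's body presses on something with over 40 N, if the wrist force passes 120 N, or if a joint passes its speed limit or range.

## Working session

There is one attempt and no reset: what is moved stays moved. The work goes in short steps, each a Python script; the robot and the scene stay as the last script left them, time stands still between calls to the robot, and variables do not carry over. Pictures are saved under pics/ and viewed, and the job is handed in when it is done.

```bash
ls -la; mkdir -p pics; python3 - <<'E'
from plant import r, gripper_to, inverse_kinematics, vision, models, telemetry
import cv2
print(telemetry.current_t(), r.nose_length)
for n in ("scene","top"):
    im=vision.snapshot(n); cv2.imwrite(f"pics/{n}0.png",cv2.resize(im[:,:,::-1],(800,600),interpolation=cv2.INTER_CUBIC))
    print(n,vision.get_calibration(n))
print(telemetry.current_t())
E
```

```text
total 12
drwxr-xr-x  3 agent agent 4096 Dec  6 06:03 .
drwxr-xr-x 23 root  root  4096 Dec  6 06:03 ..
drwxr-xr-x  2 agent agent 4096 Dec  6 06:03 pics
0.0 0.025
scene {'fx': 373.0250306863342, 'fy': 373.0250306863342, 'cx': 259.6217891465334, 'cy': 186.47686274168876, 'position': array([1.20908703, 0.2195492 , 0.88364271]), 'orientation': array([-0.18957722,  0.50477807,  0.78485673, -0.30538416])}
top {'fx': 428.6049718718718, 'fy': 428.6049718718718, 'cx': 260.74756607091587, 'cy': 194.38307345162949, 'position': array([ 0.42325672, -0.09262368,  1.44642244]), 'orientation': array([-0.03382836,  0.71283581, -0.69991098,  0.02907529])}
0.1
```

View pics/scene0.png

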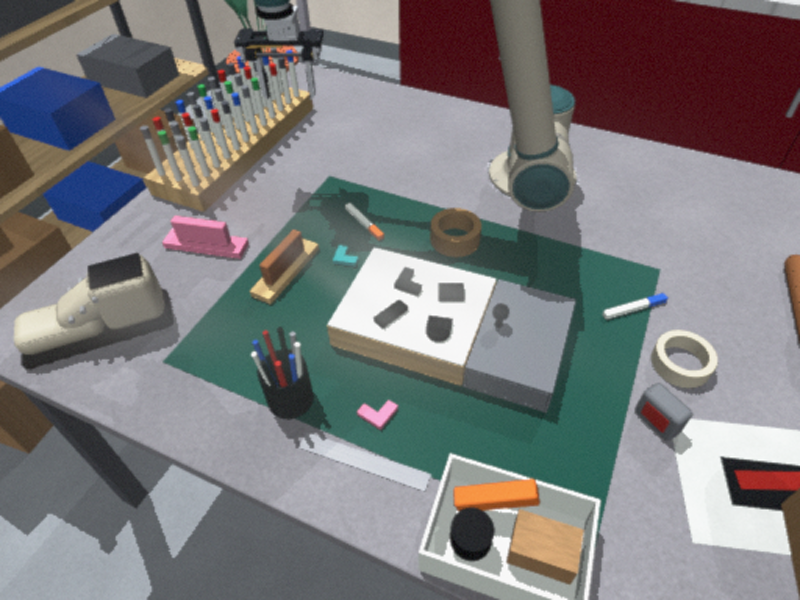

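View pics/top0.png

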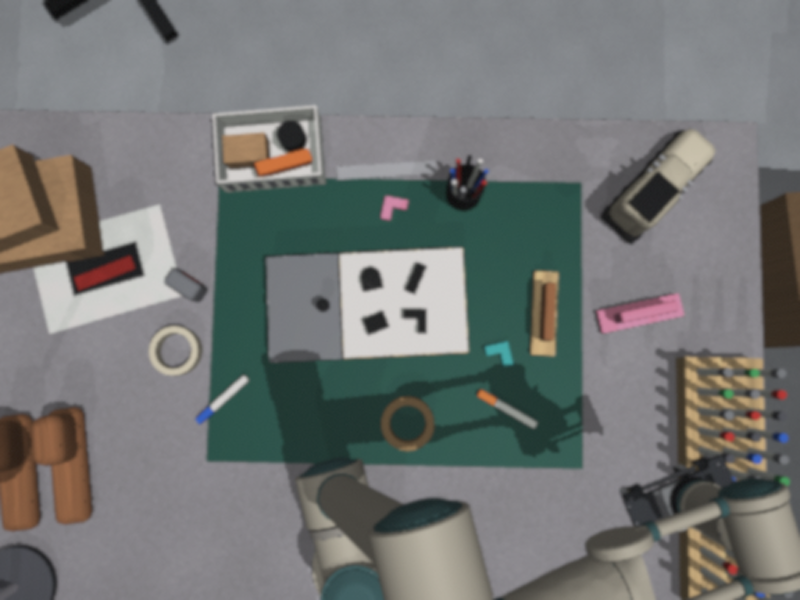

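Top view (800-px copy): the block is at about (404,303) and the lid's knob at (320,303), so block x points to the image left. The offcuts are at (370,278), (415,278), (375,322) and (415,320). The scraper-shaped things are the wooden one at (545,312) and the pink one at (640,312). Only the wooden one matches the description. I'll measure from both views.

```bash
cat > h.py <<'E'
from plant import r, gripper_to, inverse_kinematics, vision, models, telemetry
import numpy as np, cv2
from scipy.spatial.transform import Rotation as R
def q2R(q): return R.from_quat([q[1],q[2],q[3],q[0]])
def R2q(M):
    q=R.from_matrix(M).as_quat(); return np.array([q[3],q[0],q[1],q[2]])
def proj(c,P):
    p=q2R(c['orientation']).inv().apply(np.atleast_2d(P)-c['position'])
    return np.c_[c['fx']*p[:,0]/p[:,2]+c['cx'],c['fy']*p[:,1]/p[:,2]+c['cy']]
def ray(c,uv):
    return c['position'],q2R(c['orientation']).apply([(uv[0]-c['cx'])/c['fx'],(uv[1]-c['cy'])/c['fy'],1.])
def onz(c,uv,z):
    o,d=ray(c,uv); return o+d*(z-o[2])/d[2]
def tri(c1,u1,c2,u2):
    o1,d1=ray(c1,u1);o2,d2=ray(c2,u2)
    s=np.linalg.lstsq(np.c_[d1,-d2],o2-o1,rcond=None)[0]
    a=o1+s[0]*d1;b=o2+s[1]*d2
    return (a+b)/2,np.linalg.norm(a-b)
E
python3 - <<'E'
from h import *
np.set_printoptions(precision=4,suppress=True)
C={n:vision.get_calibration(n) for n in("top","scene")}
M={}
for n in("top","scene"):
    im=vision.snapshot(n); cv2.imwrite(f"pics/{n}_raw.png",im[:,:,::-1])
    for t in ["lid_handle","scraper","block","box","offcut_heel","offcut_corner","offcut_strip","offcut_slab","lid_hinge"]:
        print(n,t,[(np.array(d['at']),round(d['score'],2)) for d in models.mark_of(t,n)[:4]])
    for t in ["block","scraper","lid"]:
        rg=models.regions_of(t,n)
        for i,d in enumerate(rg[:3]):
            p=d['pixels'];ys,xs=np.nonzero(p)
            print(n,t,'region',round(d['score'],2),len(xs),cv2.minAreaRect(np.c_[xs,ys].astype(np.float32)))
            np.save(f"m_{n}_{t}_{i}.npy",p)
print(telemetry.current_t())
E
```

```text
top lid_handle [(array([0.5421, 0.0838, 0.0977]), 0.74)]
top scraper [(array([ 0.5421, -0.3794,  0.0021]), 0.62), (array([ 0.5413, -0.5828,  0.003 ]), 0.59), (array([0.5411, 0.0867, 0.0986]), 0.17)]
top block [(array([ 0.5509, -0.0726, -0.0009]), 0.67)]
top box [(array([ 0.5373,  0.1366, -0.0004]), 0.55), (array([0.3431, 0.306 , 0.003 ]), 0.29)]
top offcut_heel [(array([ 0.5971, -0.0075,  0.0623]), 0.53)]
top offcut_corner [(array([ 0.5123, -0.0974,  0.0616]), 0.71), (array([ 0.449 , -0.2798, -0.0004]), 0.63), (array([ 0.7618, -0.0525,  0.0014]), 0.42)]
top offcut_strip [(array([ 0.6021, -0.0977,  0.058 ]), 0.48), (array([ 0.5119, -0.0976,  0.0602]), 0.39), (array([ 0.3327, -0.2991, -0.0013]), 0.35)]
top offcut_slab [(array([ 0.5049, -0.0189,  0.0619]), 0.69)]
top lid_hinge [(array([0.5278, 0.2091, 0.0519]), 0.92)]
top block region 0.74 4554 ((257.35260009765625, 193.7567138671875), (67.65740966796875, 79.64503479003906), 87.39744567871094)
top block region 0.61 169 ((323.28045654296875, 261.00146484375), (38.94853210449219, 4.848138809204102), 29.357755661010742)
top scraper region 
[... 946 characters left out ...]
024]), 0.58)]
scene offcut_slab [(array([ 0.5054, -0.0173,  0.0622]), 0.45)]
scene lid_hinge [(array([0.5319, 0.2065, 0.0585]), 0.83), (array([0.5438, 0.087 , 0.0955]), 0.72)]
scene block region 0.86 5224 ((261.4766845703125, 198.86245727539062), (95.08506774902344, 71.8337173461914), 16.927513122558594)
scene scraper region 0.64 963 ((179.4037322998047, 170.260986328125), (21.749706268310547, 51.30626678466797), 41.4964714050293)
scene scraper region 0.63 1006 ((131.54367065429688, 151.331787109375), (53.93443298339844, 22.50501823425293), 7.4314093589782715)
scene lid region 0.71 3511 ((334.3638000488281, 214.26394653320312), (59.18752670288086, 63.889591217041016), 16.990825653076172)
1.4
```

```bash
python3 - <<'E'
from h import *
np.set_printoptions(precision=4,suppress=True)
C={n:vision.get_calibration(n) for n in("top","scene")}
def fit(mask,c,z,name):
    cn,_=cv2.findContours(mask.astype(np.uint8),cv2.RETR_EXTERNAL,cv2.CHAIN_APPROX_NONE)
    k=max(cn,key=cv2.contourArea)[:,0,:].astype(float)
    W=np.array([onz(c,u,z)[:2] for u in k]).astype(np.float32)
    print(name,cv2.minAreaRect(W*1000))
    return W
for n in C:
    im=cv2.imread(f"pics/{n}_raw.png"); hsv=cv2.cvtColor(im,cv2.COLOR_BGR2HSV)
    reg=np.load(f"m_{n}_block_0.npy"); reg=cv2.dilate(reg.astype(np.uint8),np.ones((9,9)))
    w=((hsv[...,2]>150)&(hsv[...,1]<45)&(reg>0)).astype(np.uint8)
    w=cv2.morphologyEx(w,cv2.MORPH_CLOSE,np.ones((15,15)))
    fit(w,C[n],.063,n+' block top')
    fit(np.load(f"m_{n}_lid_0.npy"),C[n],.0625,n+' lid')
fit(np.load("m_top_scraper_0.npy"),C['top'],.018,'scraper sole')
# scraper: bar (dark brown) vs sole separation
im=cv2.imread("pics/top_raw.png")
cv2.imwrite("pics/crop1.png",cv2.resize(im[160:240,320:440],None,fx=6,fy=6,interpolation=cv2.INTER_CUBIC))
im2=cv2.imread("pics/scene_raw.png")
cv2.imwrite("pics/crop2.png",cv2.resize(im2[130:200,90:210],None,fx=6,fy=6,interpolation=cv2.INTER_CUBIC))
# bar top: segment dark brown
for n in C:
    i=cv2.imread(f"pics/{n}_raw.png"); m=np.load(f"m_{n}_scraper_0.npy")
    v=cv2.cvtColor(i,cv2.COLOR_BGR2HSV); 
    print(n,'V range',np.percentile(v[...,2][m],[5,25,50,75,95]))
E
```

```text
top block top ((549.631591796875, -72.13841247558594), (217.71409606933594, 258.2138366699219), 3.8528597354888916)
top lid ((535.9130859375, 134.67710876464844), (219.43467712402344, 150.002685546875), 3.814173460006714)
scene block top ((552.4925537109375, -67.47903442382812), (221.313720703125, 276.2367858886719), 3.9631028175354004)
scene lid ((541.3984375, 131.14169311523438), (226.8628692626953, 152.89450073242188), 4.136791706085205)
scraper sole ((536.4227905273438, -372.16241455078125), (52.360721588134766, 179.48406982421875), 87.53502655029297)
top V range [ 75.   112.75 141.   161.   203.  ]
scene V range [ 80.  98. 128. 171. 228.]
```

```bash
python3 - <<'E'
import cv2,numpy as np
a=cv2.imread("pics/crop1.png");b=cv2.imread("pics/crop2.png")[:,:720]
c=np.vstack([a,b]);print(c.shape);cv2.imwrite("pics/crop12.png",cv2.resize(c,None,fx=.64,fy=.64))
E
```

```text
(900, 720, 3)
```

View pics/crop12.png

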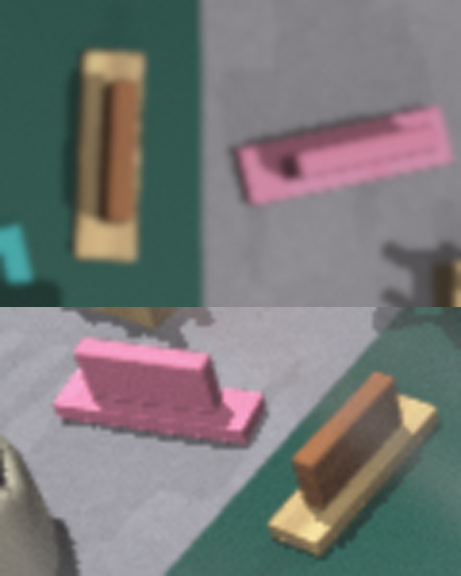

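The upper-left (top view) and lower-right (scene view) object in the crop has a pale wooden sole and a brown bar, so it is the scraper. The look-alike is all pink. Next I'll triangulate the knob and the bar, then check IK for the arc.

```bash
python3 - <<'E'
from h import *
np.set_printoptions(precision=4,suppress=True)
C={n:vision.get_calibration(n) for n in("top","scene")}
uv={}
P0=np.array([.540,.087,.0975])
for n in C:
    im=cv2.imread(f"pics/{n}_raw.png"); g=cv2.cvtColor(im,cv2.COLOR_BGR2GRAY)
    u=proj(C[n],P0)[0]; print(n,u)
    x,y=map(int,u); c=im[y-20:y+20,x-20:x+20]; cv2.imwrite(f"pics/k_{n}.png",cv2.resize(c,None,fx=10,fy=10,interpolation=cv2.INTER_CUBIC))
    uv[n]=(x,y)
a=np.hstack([cv2.imread(f"pics/k_{n}.png") for n in C]);cv2.imwrite("pics/knob.png",a); print(uv)
# IK arc check
th0=np.deg2rad(93.85); ex=np.array([np.cos(th0),np.sin(th0),0]); ey=np.array([-ex[1],ex[0],0]); ez=np.array([0,0,1.])
blk=np.array([.5496,-.0721,0]); hinge=blk+.282*ex+[0,0,.0545]
print('hinge',hinge,'knob',hinge-.12*ex+.043*ez)
q=telemetry.current_joints()
for lag in (0.5,0.7,0.9):
  for s in (1,-1):
    for th in np.linspace(0,1.8,7):
        # lid frame: rotates about -? edge from -ex up: radial = -ex cos + ez sin ; normal = ez cos + ex sin
        rad=-ex*np.cos(th)+ez*np.sin(th); nor=ez*np.cos(th)+ex*np.sin(th)
        g=hinge+.12*rad+.043*nor
        t=th-lag; back=ez*np.cos(t)+ex*np.sin(t)
        Z=-back; X=s*ey; Y=np.cross(Z,X); M=np.c_[X,Y,Z]
        j=inverse_kinematics(g-.006*Z,R2q(M))
        print(lag,s,round(th,2),g-.006*Z,None if j is None else np.array(j))
E
```

```text
top [207.1553 194.5316]
scene [320.6972 198.9573]
{'top': (207, 194), 'scene': (320, 198)}
hinge [0.5307 0.2093 0.0545] knob [0.5387 0.0895 0.0975]
0.5 1 0.0 [0.5389 0.0867 0.1028] [-0.2834  0.4001  1.7892  0.5071  1.1867  2.5415]
0.5 1 0.3 [0.5376 0.1064 0.1369] None
0.5 1 0.6 [0.5356 0.1353 0.1637] None
0.5 1 0.9 [0.5333 0.1708 0.1808] [ 0.4243  0.379   1.5509 -0.3813  1.3732 -2.6782]
0.5 1 1.2 [0.5306 0.2097 0.1865] [ 0.6101  0.5173  1.4494 -0.5843  1.5828 -2.4817]
0.5 1 1.5 [0.528  0.2486 0.1805] [ 0.7381  0.6902  1.3505 -0.7422  1.7945 -2.3691]
0.5 1 1.8 [0.5256 0.284  0.1632] [ 0.8162  0.8782  1.2621 -0.8836  1.9914 -2.3126]
0.5 -1 0.0 [0.5389 0.0867 0.1028] [-0.2834  0.4001  1.7892  0.5071  1.1867 -0.6001]
0.5 -1 0.3 [0.5376 0.1064 0.1369] [-0.0655  0.3056  1.7289  0.2181  1.1431 -0.2271]
0.5 -1 0.6 [0.5356 0.1353 0.1637] [ 0.1873  0.3006  1.6468 -0.1062  1.2081  0.1585]
0.5 -1 0.9 [0.5333 0.1708 0.1808] [ 0.4243  0.379   1.5509 -0.3813  1.3732  0.4634]
0.5 -1 1.2 [0.5306 0.2097 0.1865] [ 0.6101  0.5173  1.4494 -0.5843  1.5828  0.6599]
0.5 -1 1.5 [0.528  0.2486 0.1805] [ 0.738
[... 1533 characters left out ...]
03  1.4143 -0.5011  1.5632 -2.495 ]
0.9 1 1.8 [0.5257 0.2829 0.1653] [ 0.7517  0.6894  1.311  -0.6666  1.7634 -2.3712]
0.9 -1 0.0 [0.539  0.0848 0.1012] [-0.4624  0.5617  1.7983  0.7548  1.4076 -0.907 ]
0.9 -1 0.3 [0.5377 0.1042 0.136 ] [-0.3063  0.388   1.7656  0.58    1.2847 -0.6261]
0.9 -1 0.6 [0.5358 0.1329 0.1635] [-0.0817  0.2897  1.7036  0.3175  1.2113 -0.2708]
0.9 -1 0.9 [0.5334 0.1684 0.1812] [0.1815 0.2845 1.6189 0.     1.2381 0.1143]
0.9 -1 1.2 [0.5308 0.2076 0.1877] [ 0.4284  0.3664  1.5197 -0.2859  1.3725  0.4344]
0.9 -1 1.5 [0.5281 0.247  0.1822] [ 0.6204  0.5103  1.4143 -0.5011  1.5632  0.6466]
0.9 -1 1.8 [0.5257 0.2829 0.1653] [ 0.7517  0.6894  1.311  -0.6666  1.7634  0.7704]
```

View pics/knob.png

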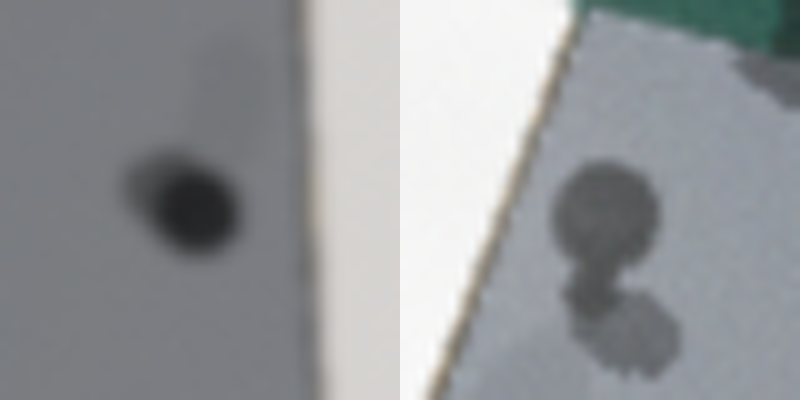

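The pre-placed point and the rays agree to within 2 mm: the knob is at about (0.539, 0.0892, 0.0975). IK covers the whole arc with the tool leaning 0.7 rad back. I'll move to the pre-grasp and check with the wrist camera.

```bash
cat >> h.py <<'E'
np.set_printoptions(precision=4,suppress=True)
th0=np.deg2rad(93.85); ex=np.array([np.cos(th0),np.sin(th0),0]); ey=np.array([-ex[1],ex[0],0]); ez=np.array([0,0,1.])
blk=np.array([.5496,-.0721,0]); hinge=blk+.282*ex+[0,0,.0545]
LAG=.7
def lidpose(th,lag=LAG,ahead=.006):
    rad=-ex*np.cos(th)+ez*np.sin(th); nor=ez*np.cos(th)+ex*np.sin(th)
    g=hinge+.12*rad+.043*nor; t=th-lag; Z=-(ez*np.cos(t)+ex*np.sin(t)); X=-ey
    return g-ahead*Z,R2q(np.c_[X,np.cross(Z,X),Z]),Z
E
python3 - <<'E'
from h import *
p,q,Z=lidpose(0)
t0=telemetry.current_t()
gripper_to(.06)
r.move_to(p-.1*Z,q)
print(telemetry.current_t()-t0,telemetry.current_ee_pos())
c=vision.get_calibration("wrist"); im=vision.snapshot("wrist")
print(models.mark_of("lid_handle","wrist")[:2], proj(c,p+.006*Z))
u=proj(c,[p+.006*Z, hinge-.12*ex+.051*ez])
for a in u: cv2.drawMarker(im,tuple(int(v) for v in a),(255,0,0),0,12)
cv2.imwrite("pics/w1.png",cv2.resize(im[:,:,::-1],(800,600)))
E
```

```text
2.9917000000000002 [0.5435 0.0205 0.1787]
[{'at': [0.5415, 0.0857, 0.0969], 'score': 0.64}] [[251.4577 201.5509]]
```

View pics/w1.png

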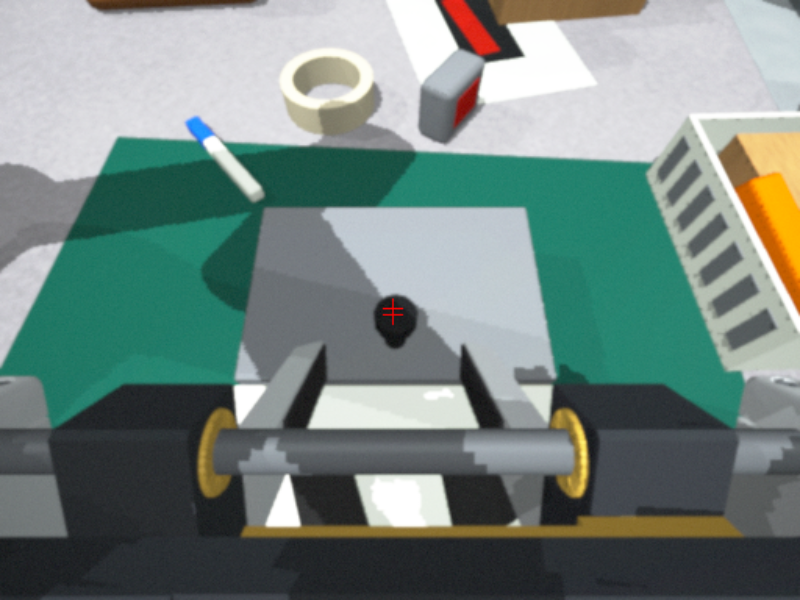

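The wrist view shows the knob head at (396,317). The predicted point is at (393,314), and the fingers straddle it. Now I'll grip it and swing the lid.

```bash
python3 - <<'E'
from h import *
p,q,Z=lidpose(0)
hit=r.move_l(p,q,vel=.1,guard=8)
print('hit',hit,telemetry.current_ee_pos()-p)
if not hit:
    gripper_to(.0,f_grip=20)
    print('open',telemetry.current_opening(),telemetry.current_wrist_force())
    if telemetry.current_opening()>.008:
        for th in (0.1,.2,.3):
            p,q,Z=lidpose(th); r.move_l(p,q,vel=.1)
            print(th,telemetry.current_wrist_force(),telemetry.current_opening())
im=vision.snapshot("scene"); cv2.imwrite("pics/s2.png",cv2.resize(im[:,:,::-1],(800,600))); print(telemetry.current_t())
E
```

```text
hit False [ 0.0005 -0.0004  0.0003]
open 0.026856579365296927 [ 4.4727  1.646  -1.7389]
0.1 [ 6.3171  1.359  -3.0668] 0.027037075513833518
0.2 [ 6.7265  2.4331 -1.7914] 0.02722762635651713
0.3 [ 6.11    1.8246 -1.4737] 0.0271726327376995
7.1583
```

View pics/s2.png

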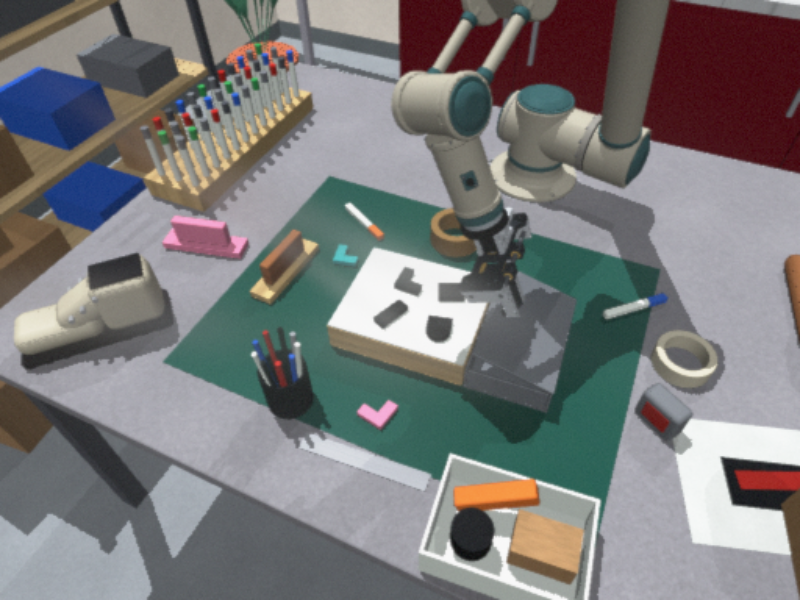

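The lid has lifted about 0.3 rad (its free edge is up at (510,365)) and the forces are small, so I'll carry on along the arc.

```bash
python3 - <<'E'
from h import *
for th in np.arange(.45,1.81,.15):
    p,q,Z=lidpose(th); r.move_l(p,q,vel=.12)
    f=telemetry.current_wrist_force(); print(round(th,2),f,telemetry.current_opening())
    if np.linalg.norm(f)>40 or telemetry.current_opening()<.01: print('STOP');break
im=vision.snapshot("scene"); cv2.imwrite("pics/s3.png",cv2.resize(im[:,:,::-1],(800,600))); print(telemetry.current_t())
E
```

```text
0.45 [ 6.0086  0.0826 -3.3394] 0.027155912025661918
0.6 [ 6.5732 -0.1234 -1.0708] 0.02680160790939181
0.75 [ 6.8702 -0.5137 -0.5933] 0.026895154771573625
0.9 [ 6.8379 -0.3828 -0.6268] 0.026912879939398702
1.05 [ 6.7248 -0.3287 -0.2683] 0.02714695805809155
1.2 [ 5.6861 -0.0675  1.2376] 0.027055985854204642
1.35 [5.9343 1.193  2.5484] 0.027010483489126786
1.5 [5.6434 0.2524 2.2335] 0.027216988830378222
1.65 [5.1022 0.9039 2.5757] 0.026928859743138057
1.8 [5.7271 0.7814 0.7116] 0.027350008357885425
10.375
```

View pics/s3.png

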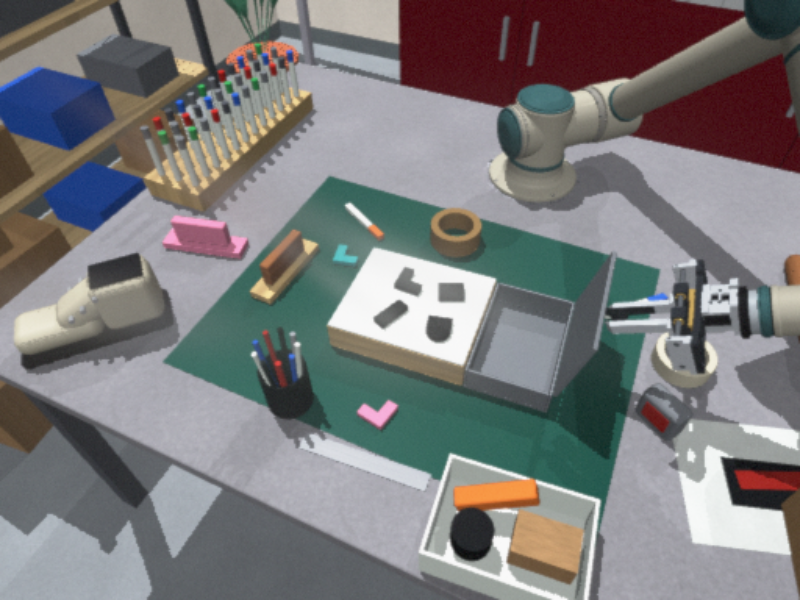

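The lid is at about 1.8 rad, at (590,320), and the box is empty. I'll release, back out and go over the scraper.

```bash
cat >> h.py <<'E'
def down(yaw):
    X=np.array([np.cos(yaw),np.sin(yaw),0]); Z=-ez
    return R2q(np.c_[X,np.cross(Z,X),Z])
E
python3 - <<'E'
from h import *
p,q,Z=lidpose(1.8)
gripper_to(.06)
r.move_l(p-.09*Z,vel=.2)
r.move_l(p-.09*Z+[0,0,.16],vel=.3)
print(telemetry.current_wrist_force(),telemetry.current_t())
j0=telemetry.current_joints(); print(j0)
for yaw in (87.5,-92.5):
    for pos in ([.537,-.373,.25],list(blk+[0,0,.3]),list(blk-.1*ex+[0,0,.13]),list(blk+.14*ex+[0,0,.13])):
        print(yaw,pos,inverse_kinematics(np.array(pos),down(np.deg2rad(yaw))))
E
```

```text
[ 0.687  -0.3169  0.0245] 12.35
[ 0.8616  0.746   0.8479 -0.9277  2.2477  0.4543]
87.5 [0.537, -0.373, 0.25] [-0.7134  0.3872  1.2894 -0.      1.465  -2.2406]
87.5 [np.float64(0.5496), np.float64(-0.0721), np.float64(0.3)] [-0.256   0.2136  1.4203 -0.      1.5077 -1.7831]
87.5 [np.float64(0.5563144621099398), np.float64(-0.1718743253476273), np.float64(0.13)] [-0.4191  0.3585  1.6442 -0.      1.1389 -1.9463]
87.5 [np.float64(0.5401997530460841), np.float64(0.06758405548667823), np.float64(0.13)] [-0.0034  0.3065  1.7265 -0.      1.1086 -1.5305]
-92.5 [0.537, -0.373, 0.25] [-0.7134  0.3872  1.2894 -0.      1.465   0.901 ]
-92.5 [np.float64(0.5496), np.float64(-0.0721), np.float64(0.3)] [-0.256   0.2136  1.4203 -0.      1.5077  1.3585]
-92.5 [np.float64(0.5563144621099398), np.float64(-0.1718743253476273), np.float64(0.13)] [-0.4191  0.3585  1.6442 -0.      1.1389  1.1953]
-92.5 [np.float64(0.5401997530460841), np.float64(0.06758405548667823), np.float64(0.13)] [-0.0034  0.3065  1.7265 -0.      1.1086  1.6111]
```

```bash
python3 - <<'E'
from h import *
q=down(np.deg2rad(-92.5))
r.move_to(np.array([.5,-.05,.38]),q)
r.move_to(np.array([.537,-.373,.22]),q)
print(telemetry.current_t(),telemetry.current_ee_pos())
c=vision.get_calibration("wrist"); im=vision.snapshot("wrist"); cv2.imwrite("pics/w2_raw.png",im[:,:,::-1])
print(models.mark_of("scraper","wrist")[:2])
print([ (d['at'],d['score']) for d in models.boxes_of("scraper","wrist")[:2]])
np.save('c_w2.npy',c,allow_pickle=True)
rg=models.regions_of("scraper","wrist")
if rg: np.save("m_w2.npy",rg[0]['pixels']); print(rg[0]['score'],rg[0]['pixels'].sum())
# predicted outline of sole top and bar top
a=np.deg2rad(87.5); sx=np.array([np.cos(a),np.sin(a),0]); sy=np.array([-sx[1],sx[0],0]); o=np.array([.5365,-.3725,0])
for h,w,l,col in((.018,.025,.09,(255,0,0)),(.072,.011,.06,(0,0,255))):
    P=[o+i*w*sx+j*l*sy+h*ez for i,j in((1,1),(1,-1),(-1,-1),(-1,1))]
    cv2.polylines(im,[proj(c,P).astype(int)],True,col,1)
cv2.imwrite("pics/w2.png",cv2.resize(im[:,:,::-1],(800,600)))
im=vision.snapshot("top"); cv2.imwrite("pics/t2.png",cv2.resize(im[:,:,::-1],(800,600)))
E
```

```text
15.225 [ 0.5378 -0.3719  0.221 ]
[{'at': [0.5394, -0.58, 0.0016], 'score': 0.93}, {'at': [0.5412, -0.3808, 0.0002], 'score': 0.63}]
[([0.5475, -0.5655, 0.031], 0.79), ([0.5491, -0.3793, 0.0204], 0.6)]
0.71 5913
```

View pics/w2.png

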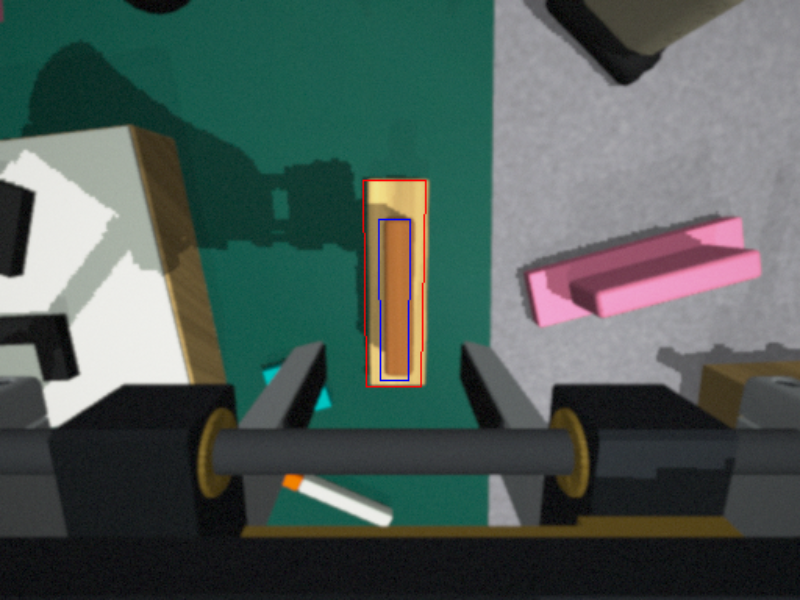

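View pics/t2.png

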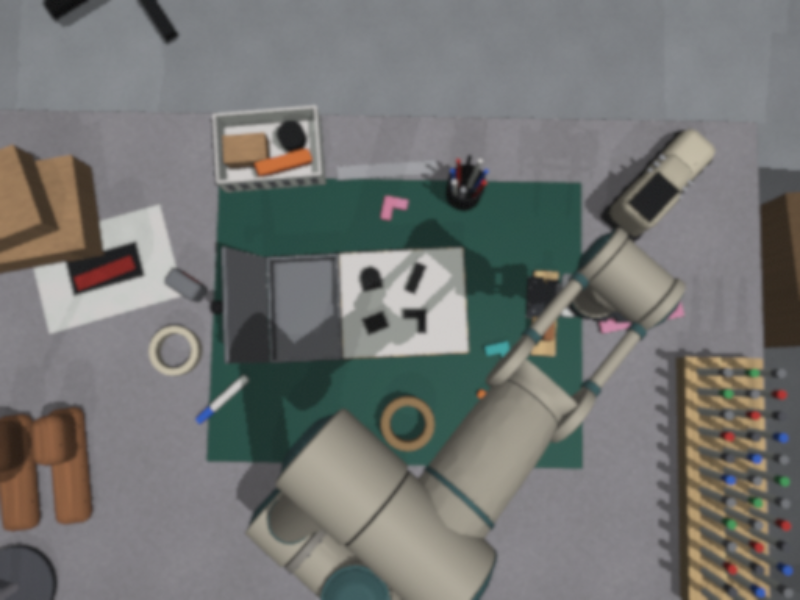

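The overlay on the wrist view fits the sole outline at (395,283). The bar is about 1 mm towards −y. In the top view the lid lies back on its stop at (247,303). I'll check the bar height by triangulation, then grasp.

```bash
python3 - <<'E'
from h import *
c=np.load('c_w2.npy',allow_pickle=True).item(); ct=vision.get_calibration("top")
print(tri(ct,(350.9,199.0),c,(254.1,190.5)), onz(c,(254.1,190.5),.072))
q=down(np.deg2rad(-92.5))
o=np.array([.5365,-.3735,0])
print(r.move_l(o+[0,0,.12],q,vel=.2))
hit=r.move_l(o+[0,0,.060],vel=.1,guard=8); print('hit',hit,telemetry.current_ee_pos())
if not hit:
    gripper_to(.0,f_grip=40); print(telemetry.current_opening(),telemetry.current_wrist_force())
    r.move_l(o+[0,0,.075],vel=.1); print(telemetry.current_opening(),telemetry.current_wrist_force())
im=vision.snapshot("wrist"); cv2.imwrite("pics/w3.png",cv2.resize(im[:,:,::-1],(640,480)))
im=vision.snapshot("scene"); cv2.imwrite("pics/s4.png",cv2.resize(im[50:290,100:420,::-1],(800,600)))
print(telemetry.current_t())
E
```

```text
(array([ 0.5375, -0.3749,  0.0573]), np.float64(0.0004625236023607032)) [ 0.5407 -0.3747  0.072 ]
False
hit False [ 0.537  -0.3739  0.0607]
0.021891942379098483 [-0.3412 -2.6657  1.0027]
0.022078606472767884 [-0.2223  0.5909 -2.7216]
17.95
```

View pics/w3.png

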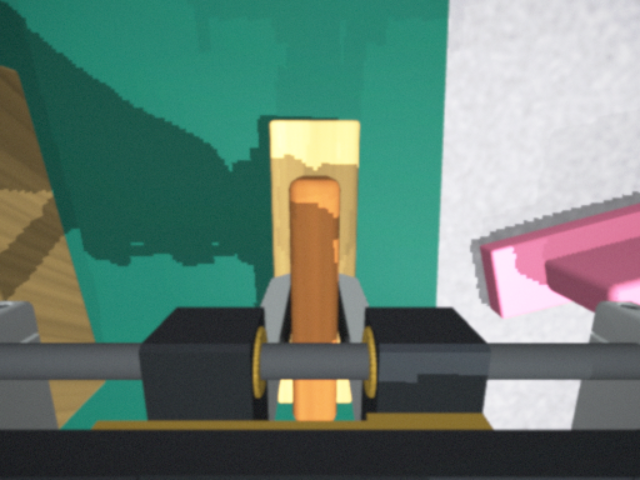

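View pics/s4.png

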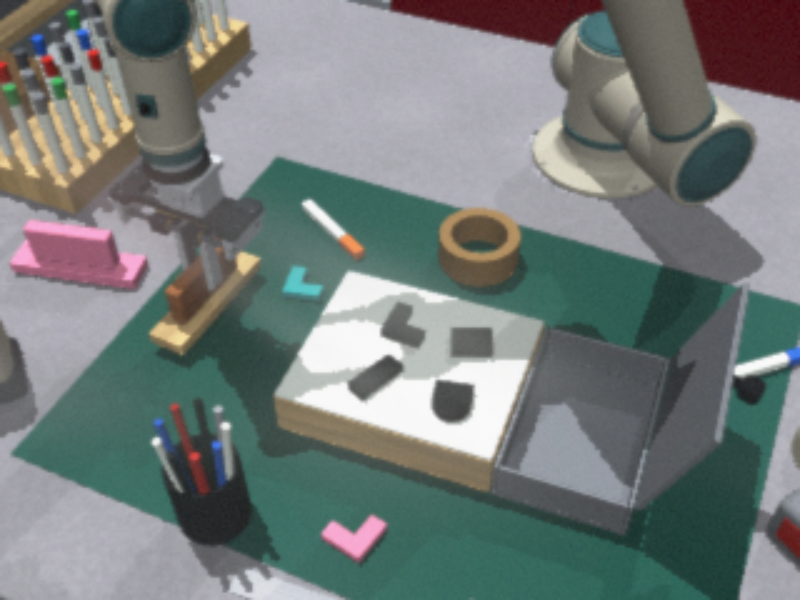

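The fingers have the bar (22 mm opening) and the sole hangs level about 15 mm up, with a measured weight of 2.7 N. I'll carry it to the back of the block and set it down with a guard.

```bash
python3 - <<'E'
from h import *
q=down(np.deg2rad(-86.15))
s=blk-.105*ex-.007*ey
p=telemetry.current_ee_pos()
r.move_l(np.array([p[0],p[1],.20]),vel=.25)
r.move_l(s+[0,0,.18],q,vel=.25)
r.move_l(s+[0,0,.135],vel=.15)
print(telemetry.current_wrist_force())
hit=r.move_l(s+[0,0,.116],vel=.03,guard=4); print('hit',hit,telemetry.current_ee_pos(),telemetry.current_wrist_force(),telemetry.current_t())
im=vision.snapshot("scene"); cv2.imwrite("pics/s5.png",cv2.resize(im[50:290,100:420,::-1],(800,600)))
im=vision.snapshot("top"); cv2.imwrite("pics/t5.png",cv2.resize(im[120:260,120:340,::-1],(800,509)))
E
```

```text
[ 1.1533 -0.3252 -3.2166]
hit True [ 0.5641 -0.1767  0.1231] [ 0.4758 -0.4424  4.338 ] 20.4667
```

View pics/s5.png

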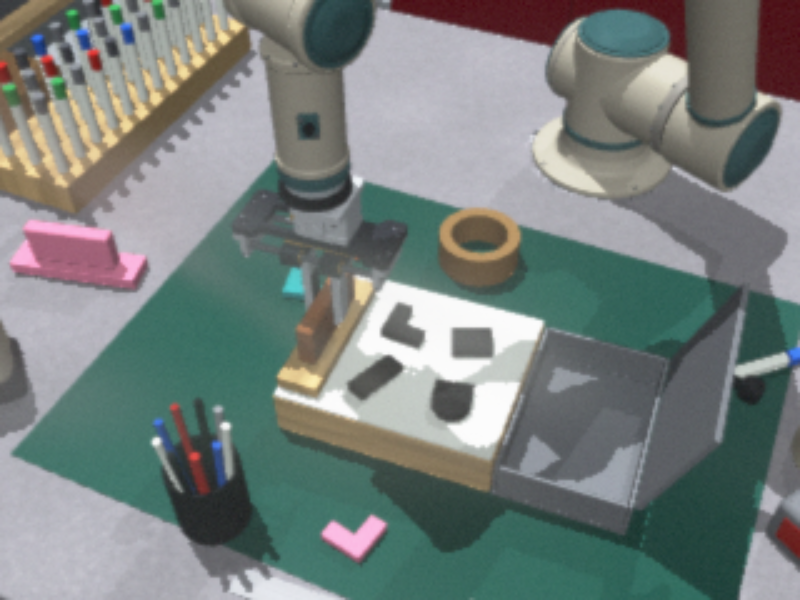

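View pics/t5.png

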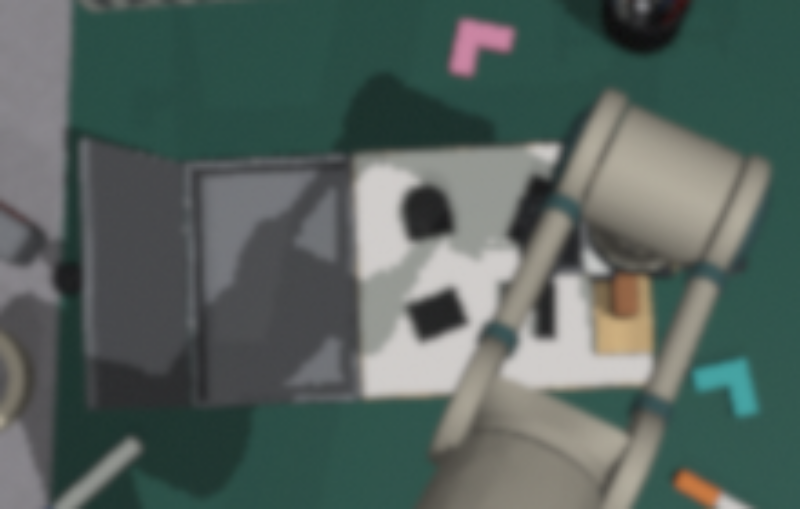

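Contact came at TCP z = 0.1231, so the sole sits at about 63 mm as expected. It lies behind all four offcuts (top crop, sole at (622,310)). I'll push the first half, then check.

```bash
python3 - <<'E'
from h import *
s=blk-.007*ey
r.move_l(s-.105*ex+[0,0,.1235],vel=.05)
r.move_l(s+.045*ex+[0,0,.1235],vel=.07)
print(telemetry.current_ee_pos(),telemetry.current_wrist_force(),telemetry.current_opening(),telemetry.current_t())
im=vision.snapshot("scene"); cv2.imwrite("pics/s6.png",cv2.resize(im[50:290,100:420,::-1],(800,600)))
E
```

```text
[ 0.5536 -0.0269  0.1235] [ 0.1899  0.2573 -2.9904] 0.02206441791684793 23.1083
```

View pics/s6.png

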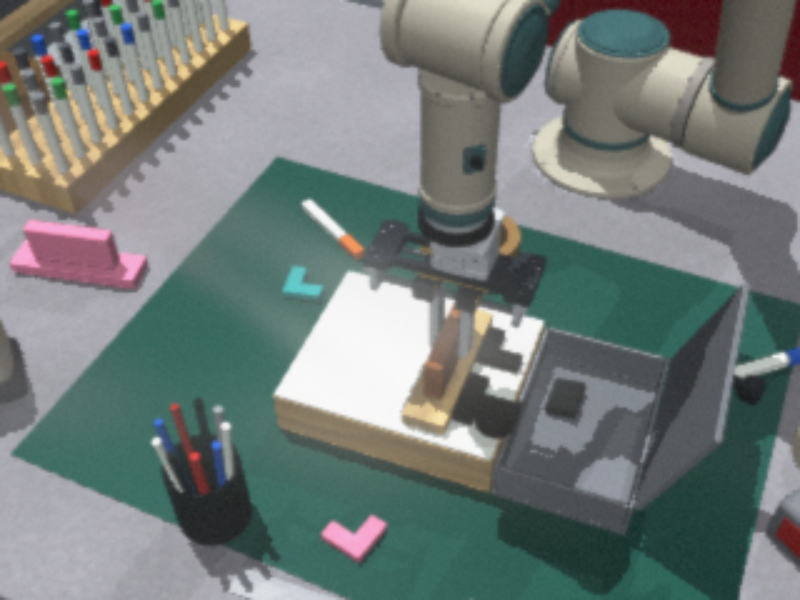

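The slab is in the box at (565,397), and the other three are ahead of the sole near the edge. I'll push on over the edge.

```bash
python3 - <<'E'
from h import *
s=blk-.007*ey
r.move_l(s+.13*ex+[0,0,.1238],vel=.06)
r.hold(.3)
print(telemetry.current_ee_pos(),telemetry.current_wrist_force(),telemetry.current_opening(),telemetry.current_t())
im=vision.snapshot("scene"); cv2.imwrite("pics/s7.png",cv2.resize(im[50:290,100:420,::-1],(800,600)))
E
```

```text
[0.5506 0.0578 0.1265] [ 2.1747 -2.9033  8.6503] 0.021666243144844586 25.025
```

View pics/s7.png

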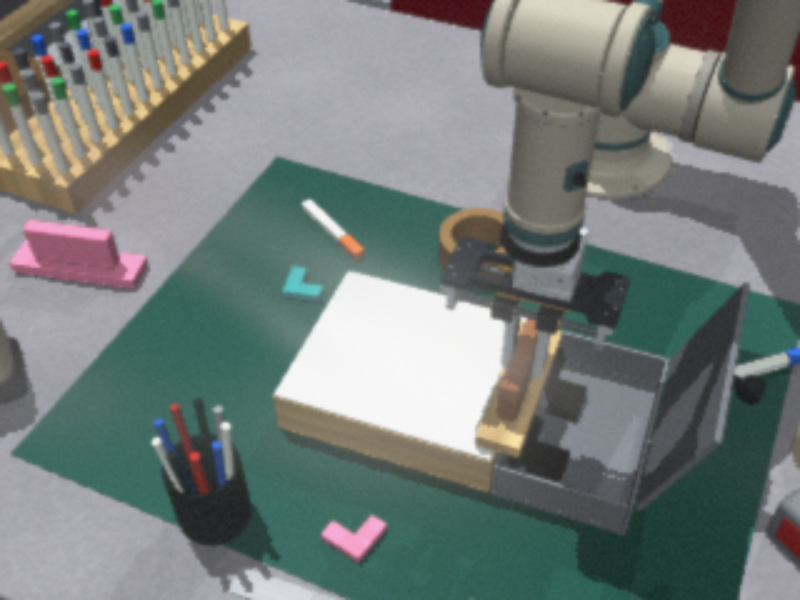

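The TCP rose 3 mm with an upward force of about 11 N, so a piece may be wedged under the sole near (540,460). I'll look from the other views before acting.

```bash
python3 - <<'E'
from h import *
im=vision.snapshot("wrist"); a=cv2.resize(im[:,:,::-1],(512,384))
im=vision.snapshot("scene"); b=cv2.resize(im[170:260,270:390,::-1],(512,384),interpolation=cv2.INTER_CUBIC)
im=vision.snapshot("top"); c=cv2.resize(im[150:240,160:280,::-1],(512,384),interpolation=cv2.INTER_CUBIC)
cv2.imwrite("pics/a8.png",cv2.resize(np.hstack([np.vstack([a,b]),np.vstack([c,c*0])]),(800,600)))
E
```

```text
(no output)
```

View pics/a8.png

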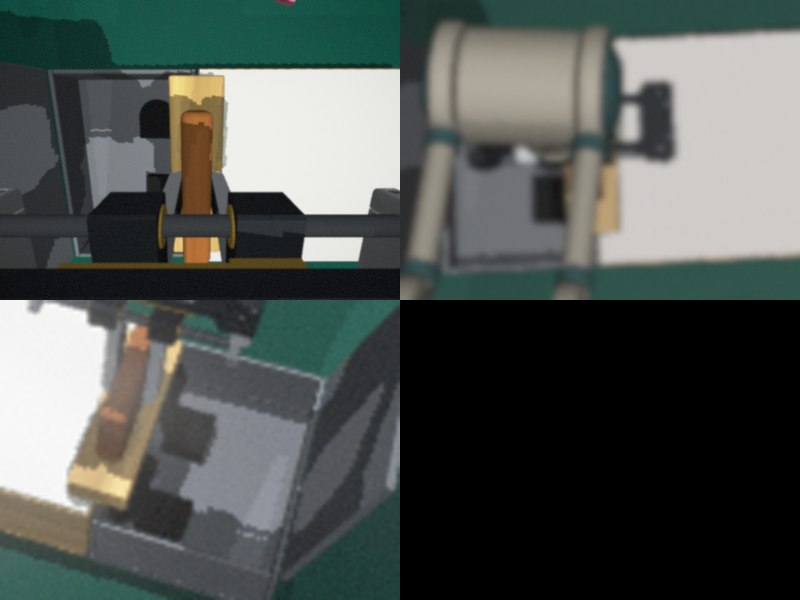

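The heel and slab are clearly in the box; the strip and corner are hidden under or beside the overhanging sole. I'll lift a little, back off and look.

```bash
python3 - <<'E'
from h import *
s=blk-.007*ey
r.move_l(s+.13*ex+[0,0,.150],vel=.06)
print(telemetry.current_wrist_force(),telemetry.current_opening())
r.move_l(s+.02*ex+[0,0,.150],vel=.12)
im=vision.snapshot("scene"); b=cv2.resize(im[150:270,230:390,::-1],(800,600),interpolation=cv2.INTER_CUBIC)
cv2.imwrite("pics/s9.png",b); print(telemetry.current_t())
im=vision.snapshot("wrist");cv2.imwrite("pics/w9.png",cv2.resize(im[:,:,::-1],(800,600)))
E
```

```text
[-0.3099 -1.0364 -2.7249] 0.02173281356767198
26.925
```

View pics/s9.png

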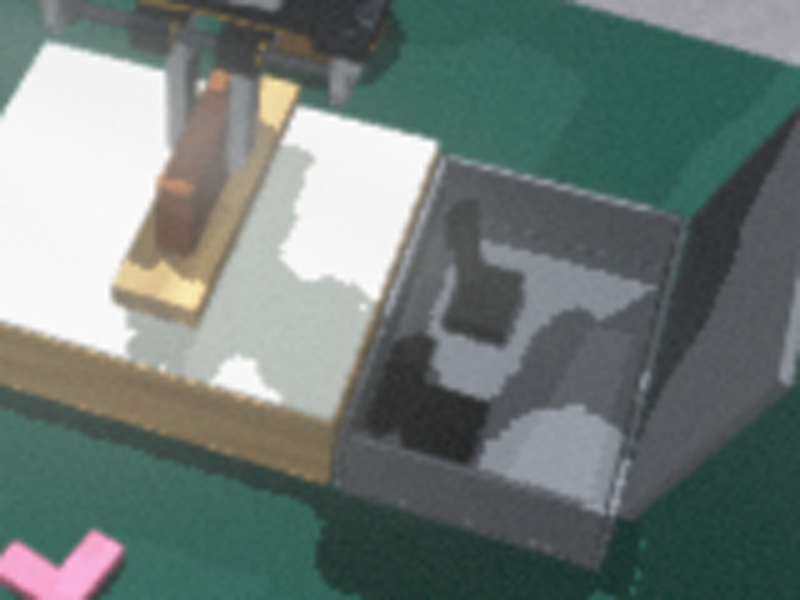

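View pics/w9.png

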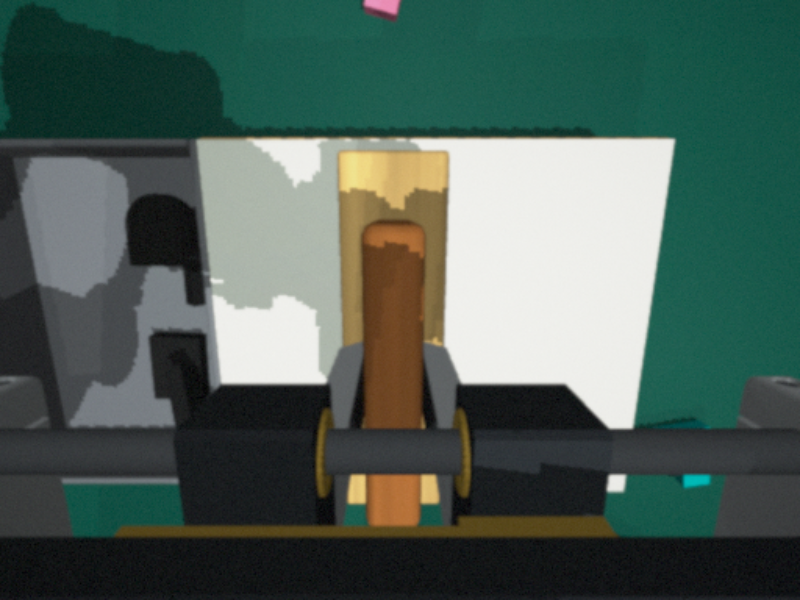

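The block is clear, and all four pieces are in the box; the strip and corner lean against its near wall. I'll set the scraper down mid-block, release and verify with an unobstructed view.

```bash
python3 - <<'E'
from h import *
s=blk-.007*ey-.02*ex
r.move_l(s+[0,0,.135],vel=.15)
hit=r.move_l(s+[0,0,.116],vel=.03,guard=4); p=telemetry.current_ee_pos(); print(hit,p,telemetry.current_wrist_force())
r.move_l(p+[0,0,-.0005],vel=.03) if False else None
gripper_to(.05)
r.move_l(np.array([p[0],p[1],.24]),vel=.2)
j=np.array(telemetry.current_joints())
r.move_to(np.array([.35,-.35,.33]),down(np.deg2rad(-92.5)))
print(telemetry.current_t(),telemetry.current_wrist_force())
C={}
for n in("top","scene"):
    im=vision.snapshot(n); cv2.imwrite(f"pics/{n}10_raw.png",im[:,:,::-1])
    for t in ["scraper","offcut_heel","offcut_corner","offcut_strip","offcut_slab"]:
        print(n,t,[(np.array(d['at']),round(d['score'],2)) for d in models.mark_of(t,n)[:3]])
    rg=(130,130,240,300) 
im=cv2.imread("pics/scene10_raw.png"); cv2.imwrite("pics/s10.png",cv2.resize(im[140:270,220:400],(800,578),interpolation=cv2.INTER_CUBIC))
im=cv2.imread("pics/top10_raw.png"); cv2.imwrite("pics/t10.png",cv2.resize(im[130:250,130:310],(800,533),interpolation=cv2.INTER_CUBIC))
print(telemetry.current_t())
E
```

```text
True [ 0.558  -0.0911  0.1229] [-0.5983 -0.333   3.5436]
30.55 [-0.7924 -0.1177  0.0186]
top scraper [(array([ 0.5643, -0.0974,  0.0681]), 0.76), (array([ 0.5424, -0.5847,  0.0001]), 0.57), (array([ 0.3326, -0.2977, -0.0038]), 0.56)]
top offcut_heel [(array([0.5953, 0.1066, 0.0192]), 0.42)]
top offcut_corner [(array([ 0.759 , -0.0556, -0.0023]), 0.71), (array([ 0.4479, -0.2775, -0.0021]), 0.46), (array([0.4782, 0.0788, 0.0228]), 0.39)]
top offcut_strip [(array([0.5811, 0.0756, 0.019 ]), 0.5)]
top offcut_slab [(array([0.4969, 0.0999, 0.0178]), 0.61)]
scene scraper [(array([ 0.56  , -0.0915,  0.0608]), 0.57)]
scene offcut_heel [(array([0.5256, 0.2876, 0.1533]), 0.58), (array([0.5977, 0.1127, 0.014 ]), 0.45)]
scene offcut_corner [(array([ 0.7613, -0.0534, -0.0011]), 0.77), (array([0.481 , 0.0751, 0.024 ]), 0.67), (array([ 0.4488, -0.2799,  0.0006]), 0.45)]
scene offcut_strip [(array([0.5833, 0.0756, 0.0243]), 0.63), (array([0.5307, 0.2108, 0.0566]), 0.32), (array([0.5952, 0.1124, 0.0153]), 0.25)]
scene offcut_slab [(array([0.4985, 0.1013, 0.0166]), 0.66)]
31.15
```

View pics/s10.png

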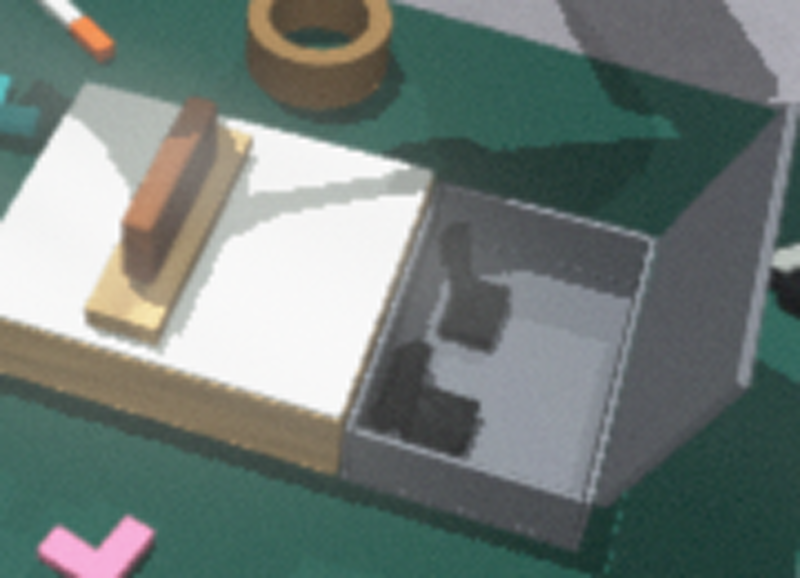

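View pics/t10.png

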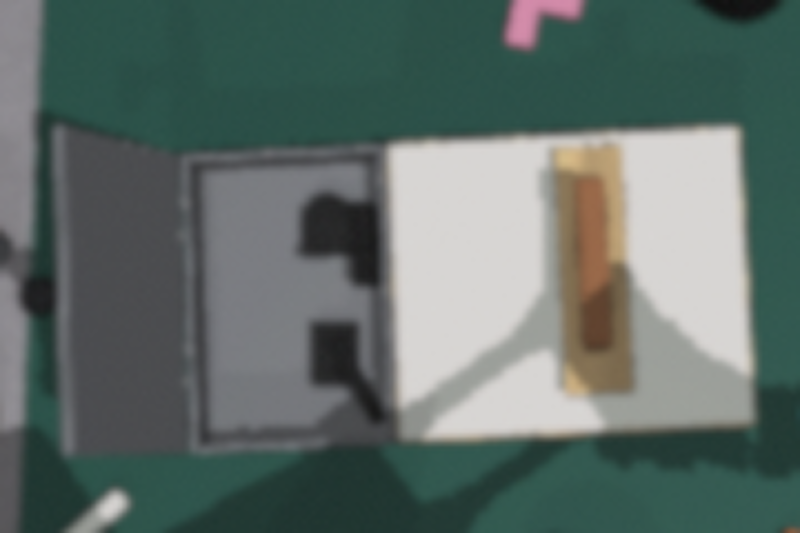

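Both views agree: all four pieces are inside the box (heights 14–24 mm, box x about −0.06 to −0.025), the scraper stands on the block, the lid is back on its stop, and the arm is clear. Handing in.

```bash
python3 - <<'E'
from h import *
print(telemetry.current_t(),telemetry.current_wrist_force(),np.abs(telemetry.current_dq()).max()); r.sign_off()
E
```

```text
31.15 [0.34   0.1812 0.0587] 0.0019595625700295364
the job is handed in; nothing more can be done
```

The job is done and handed in at 31 s of the 67 s allowed, with no verdict reported. I opened the lid by its knob until it fell back on its stop. Then I took the wooden scraper, not the pink look-alike, pushed all four offcuts into the box in one pass, and stood the scraper on its sole near the middle of the block.

**Last checks (top and scene cameras):**
- **Offcuts:** all four were seen inside the box, with origins 14–24 mm above the desk. The strip and the corner lean near the block-side wall.
- **Scraper:** it stands on its sole on the block. It touched down at TCP height 0.1229 m, which puts the sole at about 63 mm. The networks gave its origin as 61 and 68 mm.
- **Lid:** it looks fully back on its stop in both pictures; I did not measure its angle.
- **Robot:** the arm was clear and at rest when I handed in.
- **Bystanders:** I did not re-measure their positions. Nothing suggested contact with any of them, and the two pens and the roll of tape, where they showed in later pictures, looked unmoved.

**What disagreed or went wrong:**
- **Bar height:** my triangulated height for the top of the scraper's bar was 57 mm, against 72 mm in the description. I put that down to rough pixel picking, and the grasp itself was fine.
- **Wedged piece:** at the end of the push a piece wedged under the overhanging sole, lifting the TCP about 3 mm with roughly 11 N. It came free when I lifted the scraper and backed off.

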